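Clear the specimen carrier and slide it on to the next station

TASK

With the carrier still at its loading station, use the scraper block, not the fingers, to sweep the three rock chips off its plate into the white waste trough behind it, then put the scraper down on the bench, clear of the rail. Slide the carrier along its rail right through under the low camera bridge to the next station, until it clicks home on the spring ball: no hand fits under the bridge, so push it on by one knob, let go and draw it on by the other. Do not bump the bridge, and leave everything else where it stands.

Things in the scene. Friction and masses are not known exactly. Their poses are not given: they have to be found in the camera images.
- track: aluminium slide rail fixed to the bench, 630 mm long, running along its own y axis (about left-right); +x is its far side. Origin: bench level, centre line, under the middle of the bridge. The carrier moves along -y; its centre starts at y = +120 mm, the loading station. The rail goes on some 35 to 85 mm past the next station
- bridge: low white camera bridge fixed over the rail, same origin and axes as the rail. It covers 90 mm of rail (y -45 to +45 mm), x -98 to +84 mm, underside 88 mm and top 160 mm above the bench; the carrier with its knobs passes under it, a gripper does not. Delicate: not to be bumped
- carrier_mid (a point): centre of the top face of the carrier: aluminium plate 310 mm along the rail, 110 mm across, 8 mm thick, top 30 mm above the bench, captive on the rail. A rock specimen on a grey pad (up to 50 mm above the bench) is fixed to it 33 to 88 mm to the -y side of this point; the +y part is bare up to the knob. It rubs with about 2 N; leaving or entering a station takes some 8 to 15 N
- knob_left (a point): top centre of the black round knob on the carrier's +y end, 135 mm from the carrier centre: 24 mm diameter (30 mm in the lowest 8 mm), 40 mm tall, top 70 mm above the bench
- knob_right (a point): top centre of the like knob on the carrier's -y end, 135 mm from the carrier centre; it starts hidden under the bridge
- carrier (a joint): travel of the carrier along the rail in m: 0 in the loading station, growing towards the next station, which lies somewhere between 0.22 and 0.27
- station_pin (a joint): how far the next station's spring ball is pressed in, m: 0 free, about 0.0025 between the carrier's two bumps (home), 0.007 on a crest. The first bump meets the ball 18 mm before home; the crests pass 8.5 mm before and 8.5 mm past home; between them the spring draws a released carrier home. Where the station stands along the rail is not given: feel or see it
- load_ball (a point): centre of the steel spring ball (10 mm) of the loading station, in a black block 30 x 34 mm, 32 mm high, against the near side of the rail. The next station is a like block and ball further along -y. The carrier has two round bumps on its near edge, 8.5 mm either side of its centre, between which the ball sits
- trough_in (a point): centre of the inner floor of the open white waste trough fixed along the far side of the loading station: inside 60 mm across (x of the rail) by 184 mm along it, floor 3 mm and rim 26 mm above the bench; its inner edge lies under 10 mm beyond the far edge of the carrier plate
- scraper: grey scraper block with a white edge below: 92 mm long (its y axis), 24 mm thick (x axis), 58 mm tall, standing upright on the bench on its white edge (92 x 20 mm). Origin: centre of the underside. Grip it across the 24 mm
- scraper_mid (a point): middle of the scraper, 30 mm above its underside
- chip1: grey rock chip, about 18 x 16 mm and 11 mm thick, lying loose on the bare part of the carrier plate. Origin: centre of its underside
- chip2: grey rock chip, about 18 x 16 mm and 11 mm thick, lying loose on the bare part of the carrier plate. Origin: centre of its underside
- chip3: grey rock chip, about 18 x 16 mm and 11 mm thick, lying loose on the bare part of the carrier plate. Origin: centre of its underside
- weight_block: bystander, leave alone: plain grey block 45 x 45 mm, 50 mm tall, upright on the bench: not the scraper. Origin: centre of its underside
- dish: bystander, leave alone: shallow round glass dish, 90 mm across, 15 mm high, on the right. Origin: centre of its underside
- forceps: bystander, leave alone: steel forceps lying flat, 130 mm long, near the robot. Origin: middle, at bench level
- bottle: bystander, leave alone: amber glass bottle with white cap, 60 mm across, 130 mm tall, on the left. Origin: centre of its underside
- tip_box: bystander, leave alone: white box with clear lid, 120 x 80 mm, 70 mm tall, beyond the rail. Origin: centre of its underside
- pipette: bystander, leave alone: white lab pipette lying flat, about 230 mm long, on the right. Origin: middle, at bench level
- pen_cup: bystander, leave alone: dark steel cup, 70 mm across, 100 mm tall, on the left. Origin: centre of its underside
Mind the look-alikes: they are no part of the job. Leave any blue or turquoise look-alike of the scraper alone.

How it is judged:
On the way, in this order (a step that is already met when the one before it is completed fails the run):
1. all three chips lie in the trough while the carrier is still at the loading station (x of chip1 in the frame of trough_in between -0.033 and 0.033 m and y of chip1 in the frame of trough_in between -0.095 and 0.095 m and z of each of chip1, chip2, chip3 in the frame of trough_in below 0.02 m and x of chip2 in the frame of trough_in between -0.033 and 0.033 m and y of chip2 in the frame of trough_in between -0.095 and 0.095 m and x of chip3 in the frame of trough_in between -0.033 and 0.033 m and y of chip3 in the frame of trough_in between -0.095 and 0.095 m and value of joint carrier below 0.015 m), for 0.2 s.
2. the scraper stands or lies on the bench, let go, clear of the rail, the carrier still at the loading station (height (world z) of scraper_mid below 0.055 m and linear speed of scraper below 0.02 m/s and contact force between scraper and track below 0.05 N and contact force between the fingers and scraper below 0.05 N and value of joint carrier below 0.015 m), for 0.2 s.
3. the carrier is home on the spring ball of the next station (value of joint station_pin between 0.001 and 0.0045 m and value of joint carrier above 0.19 m and velocity of joint carrier between -0.01 and 0.01 m/s), for 0.2 s.
At the end, for the whole second after the job is handed in: Carrier at rest home at the next station (ball pressed 1 to 4.5 mm, between the bumps); the three chips in the trough (centre inside its walls, under 20 mm above its floor); scraper at rest on the bench, its middle under 55 mm high, not touching rail, carrier or bridge (all of step 3 and x of chip1 in the frame of trough_in between -0.033 and 0.033 m and y of chip1 in the frame of trough_in between -0.095 and 0.095 m and z of each of chip1, chip2, chip3 in the frame of trough_in below 0.02 m and x of chip2 in the frame of trough_in between -0.033 and 0.033 m and y of chip2 in the frame of trough_in between -0.095 and 0.095 m and x of chip3 in the frame of trough_in between -0.033 and 0.033 m and y of chip3 in the frame of trough_in between -0.095 and 0.095 m and height (world z) of scraper_mid below 0.055 m and linear speed of scraper below 0.02 m/s and contact force between scraper and track below 0.05 N).
It fails at once if the camera bridge is bumped (over 3 N) (contact force between any of the fingers, the arm, scraper and bridge above 3 N).
It fails at once if a finger touches a rock chip (over 0.5 N) (contact force between the fingers and chip1 above 0.5 N or contact force between the fingers and chip2 above 0.5 N or contact force between the fingers and chip3 above 0.5 N).
It fails at once if a bystander is shifted by more than 30 mm (distance of any of weight_block, dish, forceps, bottle, tip_box, pipette, pen_cup from where it was at the start of the episode above 0.03 m).
It also fails if it takes over 72 s, if anything falls off the work surface, if the arm or the gripper's body presses on something with over 40 N, if the wrist force passes 120 N, or if a joint passes its speed limit or range.

ROBOT

A 6-joint arm with a two-finger parallel gripper is mounted at the origin on the work surface. World frame = base frame: x ahead of the robot, y to its left, z up, the work surface at z = 0. Lengths are in m, angles in rad, forces in N, time in s.
With the tool pointing down it reaches from about 0.35 to 0.775 m from the base axis. Payload 7.3 kg.
Tool frame: the origin (TCP) lies on the centre line of the jaws, within the pads' length; the fingertips stand 11 mm ahead of it and the grasp point (between the pads) lies 8 mm behind it; z points along the fingers, y is the direction in which the jaws open and shut (so a half turn about z gives the same grasp; the last joint's range is limited). The gripper opens to 92 mm and grips with 3 to 60 N. Pads are 19 mm wide; open, the fingers measure 130 mm over their backs; the gripper's body (75 mm by 190 mm) begins 47 mm behind the grasp point.
Start: joints at [0.992, 0.342, 1.524, -0, 1.275, -0.146], TCP at [0.22, 0.477, 0.238] pointing down, gripper open.
Joint ranges: [-2.53, 2.53], [-0.77, 2.02], [0.04, 2.7], [-1, 4.14], [0.28, 2.66], [-3.11, 3.11]. Speed limits (rad/s): [2.57, 2.57, 3.14, 3.14, 3.14, 3.14].

INTERFACE

Orientations are given as [roll, pitch, yaw] about the fixed x, y, z axes, in that order (R = Rz(yaw) Ry(pitch) Rx(roll)).
In Python, from cell import robot gives the robot as it stands.
- The arm moves only by the tool jog_arm, never from a script. Its argument "deltas" is one flat list of numbers, 6 for each row, row after row: the shift along the world's x, y, z in units of 0.1 m (1.0 is 0.1 m), then the turn, a rotation vector about the world's x, y, z in units of 90 degrees (1.0 is 90 degrees). A call has 1 to 5 rows; each row is the pose to reach, as a shift and turn from the pose commanded when the call began; what a row does not reach only later rows make up. A row lasts 1/12 s, in which the tool goes at most 41.7 mm and 7.16 degrees, less where a joint would pass 70% of its speed; a pose out of reach is approached as far as the arm can. A call with a number of a shift or a turn outside -1 to 1 is refused whole. A call with a gripper value outside its range is refused whole. "claw" is the opening, from 0 (shut) to 1 (fully open), set as the call begins (left out, the last holds). The fingers move at their own pace and stop on an object; "newtons" is the grip in N (left out, the last holds). Time passes only in rows, so rows that repeat a pose let the fingers close. It gives the time, the measured TCP pose, the force and the opening at its end, in the units of the state.
- robot.observe(): the state, without advancing time (a new reading comes with each control period).
- robot.read_camera(name): name is "scene" or "top" or "wrist"; returns the picture (400x640x3 uint8, red, green, blue); there is no depth.
- robot.camera_params(name): a dict with "fx", "fy", "cx", "cy" (pixels), "R" (3x3) and "t" (3): a world point X has camera coordinates R X + t. Camera axes: x right, y down, z forward; pixel columns grow to the right and rows downward; lengths in m; the calibration is good to about 2 mm. The wrist camera is an equidistant fisheye: a pixel r from the principal point sees the ray r / f radians off the axis. A picture is of the moment at which its call begins: read the wrist's pose just before it. camera_params takes no time and is no camera call; for the wrist camera it gives the pose at the moment of the call.
- robot.hand_in(): hands the job in, once; it reports no verdict.
The state is a dict: "time": time; "qpos": joint angles; "qvel": joint speeds; "joint_efforts": joint torques, N m; "tool_pos": TCP position; "tool_rot": TCP orientation; "contact_force": force on the tool from outside, world axes, zero at the start; "torque": the same for the moment, N m; "opening": finger opening in m.
Only numpy, scipy, OpenCV 4.12 (cv2) and the standard library are available. Lean on these libraries where they do the work, as an engineer would, in place of code of your own. Each camera call takes 0.05 s, during which the arm holds its last target. There are 200 camera calls.

## Working session

There is one attempt and no reset: what is moved stays moved. The work goes in short steps, Python scripts to look and compute and a tool call to move; the robot and the scene stay as the last step left them, time stands still between calls to the robot, and variables do not carry over. Pictures are saved under pics/ and viewed, about 8 in all and at most 12, crops included, and the job is handed in when it is done.

Besides the shell and the picture viewer there is one more tool, called by a JSON object that holds its "fn" and its "kwargs", one argument or row to a line. jog_arm: Moves the arm, as the interface text tells. Its arguments: {"type":"object","properties":{"deltas":{"type":"array","items":{"type":"number"}},"claw":{"type":"number"},"newtons":{"type":"number"}},"required":["deltas"]}

```bash
mkdir -p pics; ls; cat > h.py <<'E'
import numpy as np, cv2
from cell import robot
def ray(P,u,v,fish=False):
    x=np.array([(u-P['cx'])/P['fx'],(v-P['cy'])/P['fy']])
    if fish:
        r=np.hypot(*x); d=np.r_[x/r*np.sin(r),np.cos(r)] if r>1e-9 else np.array([0,0,1.])
    else: d=np.r_[x,1.]
    R=np.array(P['R']);t=np.array(P['t'])
    return -R.T@t, R.T@d/np.linalg.norm(d)
def onz(P,u,v,z,fish=False):
    c,d=ray(P,u,v,fish); return c+d*(z-c[2])/d[2]
def tri(rs):
    A=sum(np.eye(3)-np.outer(d,d) for c,d in rs); b=sum((np.eye(3)-np.outer(d,d))@c for c,d in rs)
    return np.linalg.solve(A,b)
def proj(P,X):
    x=np.array(P['R'])@np.array(X)+np.array(P['t']); return P['fx']*x[0]/x[2]+P['cx'],P['fy']*x[1]/x[2]+P['cy']
def snap(n,f):
    P=robot.camera_params(n); im=robot.read_camera(n)[:,:,::-1].copy(); cv2.imwrite('pics/'+f,im); 
    import pickle; pickle.dump((P,im),open('pics/'+f+'.pkl','wb')); return P,im
def load(f):
    import pickle; return pickle.load(open('pics/'+f+'.pkl','rb'))
E
python3 - <<'E'
from h import *
for n in('scene','top'):
    P,im=snap(n,n+'1.png'); print(n,P['fx'],-np.array(P['R']).T@P['t'])
    cv2.imwrite('pics/'+n+'1v.png',cv2.resize(im,(800,500),interpolation=cv2.INTER_CUBIC))
E
```

```text
pics
scene 484.71011602188156 [1.20739673 0.33348757 1.24994817]
top 413.3497857629221 [ 0.27633408 -0.07270426  1.23660325]
```

View pics/scene1v.png

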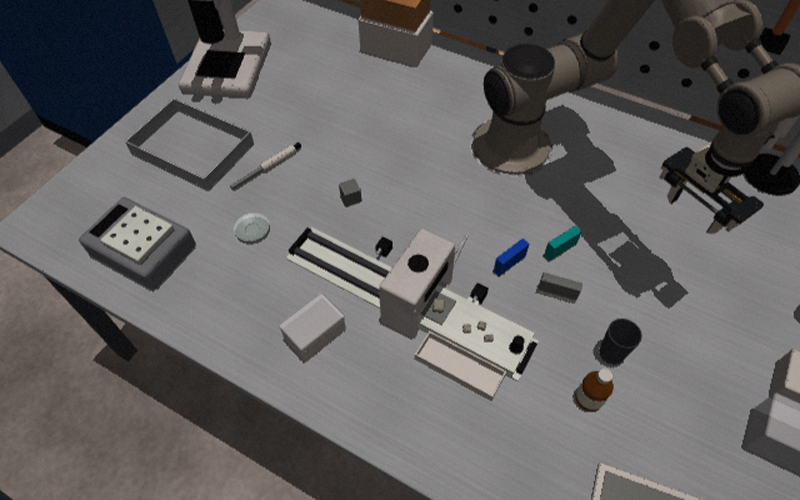

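View pics/top1v.png

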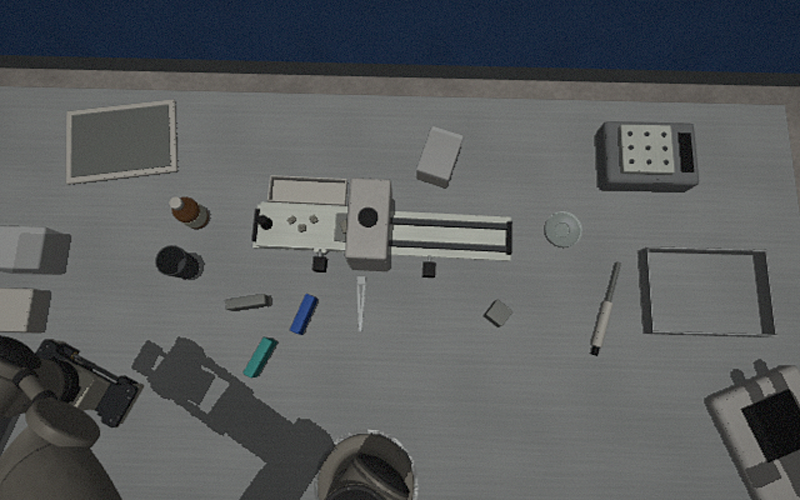

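```bash
python3 - <<'E'
from h import *
P,im=load('top1.png'); cv2.imwrite('pics/c1.png',cv2.resize(im[130:260,170:365],None,fx=4,fy=4,interpolation=cv2.INTER_CUBIC))
P,im=load('scene1.png'); cv2.imwrite('pics/c2.png',cv2.resize(im[180:325,290:485],None,fx=4,fy=4,interpolation=cv2.INTER_CUBIC))
E
```

```text
(no output)
```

View pics/c1.png

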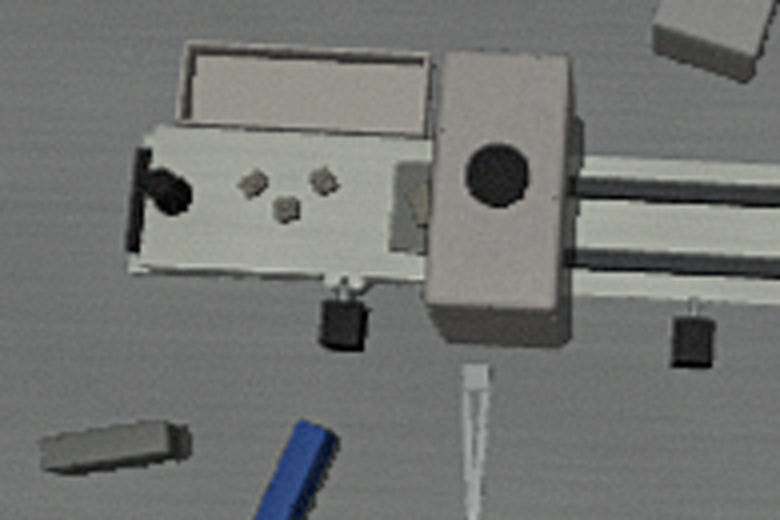

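View pics/c2.png

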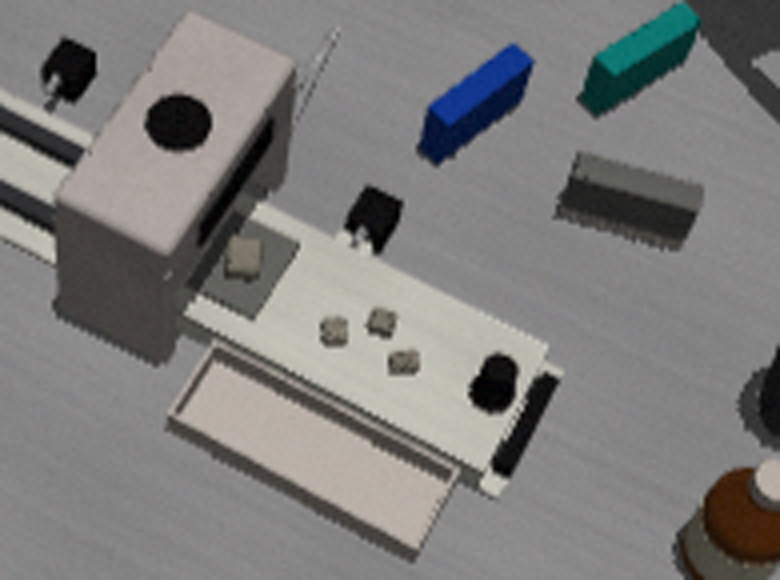

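```bash
python3 - <<'E'
from h import *
np.set_printoptions(precision=4,suppress=True)
T,_=load('top1.png');S,_=load('scene1.png')
t=lambda u,v:(170+u/4,130+v/4); s=lambda u,v:(290+u/4,180+v/4)
two={'knobL':((157,183),(500,366)),'scr_top':((104,447),(637,182)),'hole':((497,175),(178,122)),
'scrL':((38,438),(703,185)),'scrR':((165,420),(577,152)),'bridge_fl':((440,53),(172,250)),'bridge_fr':((572,57),(60,192)),'bridge_nr':((557,306),(193,12)),'bridge_nl':((427,303),(297,62)),
'chipa':((253,183),(404,360)),'chipb':((286,208),(381,319)),'chipc':((324,180),(334,328)),'blk1':((342,310),(374,205)),'blk2':((693,330),(70,55)),
'trFL':((185,43),(413,552)),'trFR':((428,53),(172,418)),'trNR':((427,137),(212,345)),'trNL':((180,122),(455,470))}
X={}
for k,(a,b) in two.items():
    ra,rb=ray(T,*t(*a)),ray(S,*s(*b)); x=tri([ra,rb]); X[k]=x
    e=[np.linalg.norm(np.array(proj(P,x))-q) for P,q in((T,t(*a)),(S,s(*b)))]
    print(k,x,np.round(e,1))
def o(k,z): print(k,'onz',onz(T,*t(*two[k][0]),z))
for k in('knobL',):o(k,.07)
for k in('scr_top','scrL','scrR'):o(k,.058)
for k in('chipa','chipb','chipc'):o(k,.041)
for k in('blk1','blk2'):o(k,.032)
for k in('hole','bridge_fl','bridge_fr','bridge_nr','bridge_nl'):o(k,.16)
for k in ('trFL','trFR','trNL','trNR'):o(k,.026)
print(robot.observe())
E
```

```text
knobL [0.5838 0.2636 0.068 ] [0.2 0.2]
scr_top [0.3913 0.2903 0.0511] [0.3 0.3]
hole [0.5714 0.0084 0.1598] [0.3 0.3]
scrL [0.3926 0.3306 0.0807] [1.2 1.2]
scrR [0.4081 0.243  0.078 ] [1.1 1.1]
bridge_fl [0.658  0.0514 0.1566] [0.3 0.3]
bridge_fr [ 0.6565 -0.0368  0.1562] [1.4 1.4]
bridge_nr [ 0.4825 -0.0317  0.1532] [1.6 1.5]
bridge_nl [0.4834 0.0531 0.1517] [0.7 0.7]
chipa [0.5945 0.2014 0.0342] [0.3 0.4]
chipb [0.5751 0.1745 0.0373] [0.3 0.3]
chipc [0.5974 0.1482 0.0366] [0.5 0.6]
blk1 [0.497  0.1292 0.0414] [1.1 1.1]
blk2 [ 0.4894 -0.1296  0.0414] [1.  0.9]
trFL [0.7103 0.2649 0.018 ] [0.1 0.1]
trFR [0.7057 0.0779 0.0192] [0.8 0.9]
trNR [0.64   0.0753 0.0134] [0.6 0.6]
trNL [0.6452 0.2644 0.0198] [0.4 0.4]
knobL onz [0.5835 0.2626 0.07  ]
scr_top onz [0.3909 0.2875 0.058 ]
scrL onz [0.396  0.3353 0.058 ]
scrR onz [0.4115 0.2455 0.058 ]
chipa onz [0.5931 0.1989 0.041 ]
chipb onz [0.5745 0.1729 0.041 ]
chipc onz [0.5969 0.1459 0.041 ]
blk1 onz [0.5    0.1279 0.032 ]
blk2 onz [ 0.4922 -0.1327  0.032 ]
hole onz [0.5717 0.0076 0.16  ]
bridge_fl onz [0.6572 0.0502 0.16  ]
bridge_fr onz [ 0.6567 -0.0403  0.16  ]
bridge_nr onz [ 0.4829 -0.0359  0.16  ]
bridge_nl onz [0.4825 0.0504 0.16  ]
trFL onz [0.7073 0.263  0.026 ]
trFR onz [0.7043 0.0748 0.026 ]
trNL onz [0.6437 0.2617 0.026 ]
trNR onz [0.637  0.0722 0.026 ]
{'time': 0.1, 'qpos': array([ 0.992 ,  0.3426,  1.5249,  0.    ,  1.2754, -0.146 ]), 'qvel': array([-0.0005, -0.0037, -0.0018,  0.0004,  0.0017,  0.0002]), 'joint_efforts': array([  0.0008, -43.2003, -24.4696,   0.0717,   0.0526,  -0.0001]), 'tool_pos': array([0.22  , 0.4763, 0.2371]), 'tool_rot': array([-3.1403, -0.0002,  2.7088]), 'contact_force': array([-0.4637, -0.0394, -0.507 ]), 'torque': array([-0.0476,  0.0432, -0.0184]), 'opening': 0.09193287354248757}
```

I've identified the scraper. In crop c1 the candidates are the grey block at (115,447), the blue one at (295,470), the teal one outside the crop, and the square weight block far right. The grey 92×24 block with its top at about 58 mm fits. The blue and teal blocks are look-alikes.

Three chips lie at c1 (253,183), (286,208) and (324,180). The knob top is at (157,183).

I'm moving over the scraper now.

{"fn": "jog_arm", "kwargs": {
  "deltas": [0.2,-0.2,-0.1,0,0,-0.079,0.4,-0.4,-0.2,0,0,-0.158,0.6,-0.6,-0.3,0,0,-0.237,0.8,-0.8,-0.4,0,0,-0.316,1,-1,-0.5,0,0,-0.395],
  "claw": 0.7,
  "newtons": 45
}}

```text
time: 0.52
tool_pos: [0.3207, 0.3755, 0.187]
tool_rot: [-3.141, 0.0, 2.083]
contact_force: [0.6, 0.5, 0.4]
opening: 0.0659
```

{"fn": "jog_arm", "kwargs": {
  "deltas": [0.2,-0.3,-0.1,0,0,-0.079,0.4,-0.6,-0.2,0,0,-0.158,0.6,-0.8,-0.3,0,0,-0.221,0.71,-0.89,-0.35,0,0,-0.221,0.71,-0.89,-0.35,0,0,-0.221]
}}

```text
time: 0.93
tool_pos: [0.3925, 0.2853, 0.1514]
tool_rot: [-3.14, 0.001, 1.737]
contact_force: [-0.1, 0.2, 0.2]
opening: 0.064
```

```bash
python3 - <<'E'
from h import *
o=robot.observe(); print(o['time'],o['tool_pos'],o['tool_rot'])
P,im=snap('wrist','w1.png'); print(P['fx'],P['cx'],P['cy'],-np.array(P['R']).T@P['t'])
for X in((.391,.2875,.058),): print(np.array(P['R'])@X+P['t'])
cv2.imwrite('pics/w1v.png',cv2.resize(im,(800,500)))
E
```

```text
0.9333 [0.39254709 0.28529913 0.15139722] [-3.13981436e+00  1.27040783e-03  1.73741527e+00]
309.70691628693146 316.051713022167 200.47614505499038 [0.38107937 0.35465587 0.29806113]
[-0.00097942  0.00235879  0.24946172]
```

View pics/w1v.png

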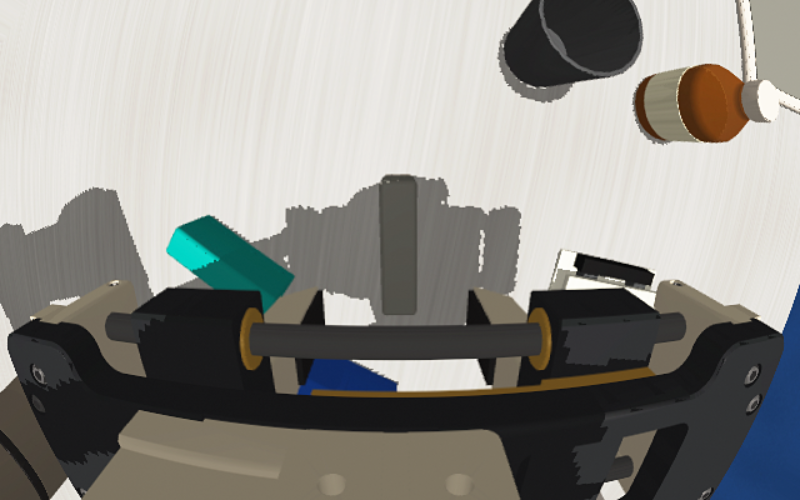

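```bash
python3 - <<'E'
from h import *
P,_=load('w1.png')
c=[onz(P,u*.8,v*.8,.058,True) for u,v in((383,178),(416,180),(416,315),(381,313))]
for x in c: print(x)
print(np.mean(c,0)); d=(c[0]+c[1]-c[2]-c[3])/2; print(np.linalg.norm(d),np.arctan2(-d[0],d[1]))
E
```

```text
[0.37644763 0.33472328 0.058     ]
[0.39679486 0.33692569 0.058     ]
[0.41316937 0.24766515 0.058     ]
[0.38945823 0.24518951 0.058     ]
[0.39396752 0.29112591 0.058     ]
0.0905964816430373 0.16289526989290348
```

{"fn": "jog_arm", "kwargs": {
  "deltas": [0.02,0.05,-0.3,0,0,0,0.02,0.05,-0.6,0,0,0,0.02,0.05,-0.9,0,0,0,0.02,0.05,-1,0,0,0]
}}

```text
time: 1.32
tool_pos: [0.3905, 0.2925, 0.0497]
tool_rot: [-3.136, 0.002, 1.743]
contact_force: [-0.3, -0.6, -0.5]
opening: 0.0639
```

{"fn": "jog_arm", "kwargs": {
  "deltas": [0,0,-0.14,0,0,0,0,0,-0.14,0,0,0]
}}

```text
time: 1.48
tool_pos: [0.3916, 0.2928, 0.0373]
tool_rot: [-3.138, 0.001, 1.743]
contact_force: [-0.8, -0.4, -0.5]
opening: 0.0643
```

{"fn": "jog_arm", "kwargs": {
  "deltas": [0,0,0,0,0,0,0,0,0,0,0,0,0,0,0,0,0,0,0,0,0,0,0,0,0,0,0,0,0,0],
  "claw": 0,
  "newtons": 45
}}

```text
time: 1.9
tool_pos: [0.3936, 0.2929, 0.0396]
tool_rot: [3.14, -0.0, 1.741]
contact_force: [0.1, 0.2, -0.5]
opening: 0.0355
```

{"fn": "jog_arm", "kwargs": {
  "deltas": [0,0,0,0,0,0,0,0,0,0,0,0,0,0,0,0,0,0,0,0,0,0,0,0]
}}

```text
time: 2.23
tool_pos: [0.3933, 0.2927, 0.0391]
tool_rot: [3.141, -0.0, 1.741]
contact_force: [-0.8, -0.2, 4.5]
opening: 0.0238
```

{"fn": "jog_arm", "kwargs": {
  "deltas": [0,0,0.25,0,0,0,0,0,0.5,0,0,0,0.2,0,0.75,0,0,0,0.5,-0.1,0.85,0,0,-0.05,0.8,-0.3,0.85,0,0,-0.1]
}}

```text
time: 2.65
tool_pos: [0.4752, 0.2644, 0.1268]
tool_rot: [3.136, -0.003, 1.584]
contact_force: [0.9, 0.5, -1.0]
opening: 0.0237
```

{"fn": "jog_arm", "kwargs": {
  "deltas": [0.2,-0.25,0,0,0,-0.028,0.4,-0.5,0,0,0,-0.028,0.6,-0.75,0,0,0,-0.028,0.68,-0.89,0,0,0,-0.028,0.68,-0.89,0,0,0,-0.028]
}}

```text
time: 3.07
tool_pos: [0.5429, 0.1705, 0.1231]
tool_rot: [3.141, 0.001, 1.536]
contact_force: [0.5, 0.1, -0.2]
opening: 0.0237
```

```bash
python3 - <<'E'
from h import *
o=robot.observe(); print(o['time'],o['tool_pos'],o['tool_rot'])
P,im=snap('wrist','w2.png');print(-np.array(P['R']).T@P['t'])
cv2.imwrite('pics/w2v.png',cv2.resize(im,(800,500)))
E
```

```text
3.0667 [0.54290767 0.17046452 0.12314629] [3.14135222e+00 9.11463486e-04 1.53636724e+00]
[0.54519795 0.24066399 0.26983645]
```

View pics/w2v.png

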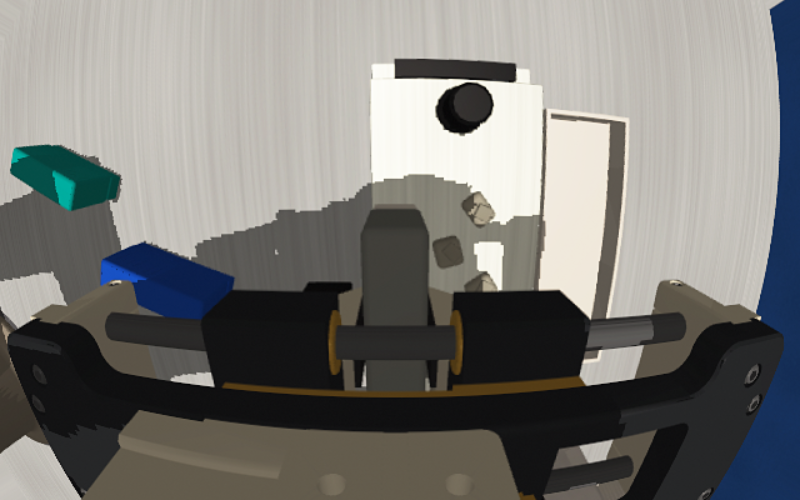

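```bash
python3 - <<'E'
from h import *
P,_=load('w2.png')
for n,u,v,z in(('plateN',371,130,.03),('plateF',543,100,.03),('plateF2',541,230,.03),('chipA',480,209,.041),('chipB',448,252,.041),('chipC',483,285,.041),('knob',473,103,.07),('trNL',546,112,.026),('trFL',628,120,.026),('scr far end bottom',395,207,.09),('trinFL',611,125,.01),('trNin',548,200,.026),('trinF',608,200,.026)):
    print(n,onz(P,u*.8,v*.8,z,True)[:2])
E
```

```text
plateN [0.53097887 0.25223765]
plateF [0.64095768 0.27192539]
plateF2 [0.64056396 0.18633176]
chipA [0.59560587 0.20283019]
chipB [0.57581202 0.17641819]
chipC [0.59875199 0.15367472]
knob [0.58612946 0.26352263]
trNL [0.64448147 0.26452737]
trFL [0.7100874  0.26397938]
scr far end bottom [0.5443076  0.21292939]
trinFL [0.70496468 0.26034445]
trNin [0.64636524 0.20589804]
trinF [0.69425306 0.20619009]
```

{"fn": "jog_arm", "kwargs": {
  "deltas": [0,0.09,-0.2,0,0,0,0,0.09,-0.4,0,0,0,0,0.09,-0.48,0,0,0,0,0.09,-0.48,0,0,0,0,0.09,-0.48,0,0,0]
}}

```text
time: 3.53
tool_pos: [0.5407, 0.1832, 0.0757]
tool_rot: [-3.141, 0.0, 1.541]
contact_force: [0.1, 0.1, -1.6]
opening: 0.0237
```

{"fn": "jog_arm", "kwargs": {
  "deltas": [0,0,-0.03,0,0,0,0,0,-0.03,0,0,0,0,0,-0.03,0,0,0]
}}

```text
time: 3.78
tool_pos: [0.5415, 0.1828, 0.0734]
tool_rot: [3.14, -0.0, 1.54]
contact_force: [-0.6, 0.5, -1.6]
opening: 0.0238
```

{"fn": "jog_arm", "kwargs": {
  "deltas": [0,0,-0.02,0,0,0,0.05,0,-0.02,0,0,0,0.1,0,-0.02,0,0,0,0.16,0,-0.02,0,0,0,0.23,0,-0.02,0,0,0]
}}

```text
time: 4.2
tool_pos: [0.5649, 0.1826, 0.0708]
tool_rot: [3.141, -0.0, 1.54]
contact_force: [-0.4, -0.4, -0.4]
opening: 0.0238
```

{"fn": "jog_arm", "kwargs": {
  "deltas": [0.08,0,0,0,0,0,0.16,0,0,0,0,0,0.24,0,0,0,0,0,0.32,0,0,0,0,0,0.4,0,0,0,0,0]
}}

```text
time: 4.62
tool_pos: [0.6051, 0.1826, 0.0706]
tool_rot: [3.142, 0.0, 1.54]
contact_force: [-0.7, 0.3, -1.3]
opening: 0.0239
```

{"fn": "jog_arm", "kwargs": {
  "deltas": [0.08,0,0,0,0,0,0.16,0,0,0,0,0,0.24,0,0,0,0,0,0.32,0,0,0,0,0,0.4,0,0,0,0,0]
}}

```text
time: 5.03
tool_pos: [0.645, 0.1826, 0.0706]
tool_rot: [3.141, 0.0, 1.54]
contact_force: [0.2, -0.9, -0.6]
opening: 0.0239
```

{"fn": "jog_arm", "kwargs": {
  "deltas": [0.05,0,0,0,0,0,0.08,0,0,0,0,0,0.08,0,0,0,0,0,0.08,0,0,0,0,0]
}}

```text
time: 5.37
tool_pos: [0.652, 0.1826, 0.0706]
tool_rot: [-3.141, 0.0, 1.54]
contact_force: [0.5, -0.0, -0.5]
opening: 0.0235
```

```bash
python3 - <<'E'
from h import *
o=robot.observe(); print(o['time'],o['tool_pos'],o['tool_rot'])
P,im=snap('scene','s2.png')
cv2.imwrite('pics/s2v.png',cv2.resize(im[180:325,290:485],None,fx=4,fy=4,interpolation=cv2.INTER_CUBIC))
E
```

```text
5.3667 [0.65202144 0.18261217 0.07056887] [-3.14120891e+00  6.71790080e-05  1.54014457e+00]
```

View pics/s2v.png

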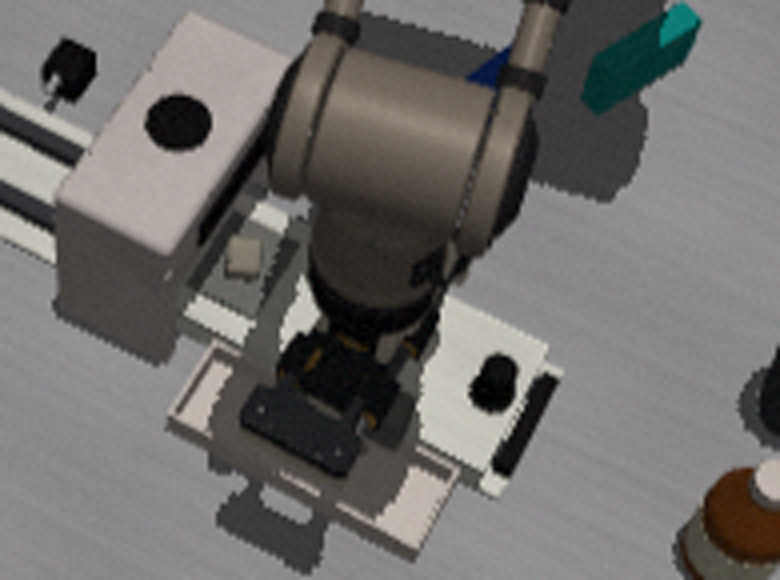

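{"fn": "jog_arm", "kwargs": {
  "deltas": [0,0,0.2,0,0,0,0,0,0.4,0,0,0,-0.2,0,0.5,0,0,0,-0.5,0.2,0.55,0,0,0,-0.9,0.3,0.55,0,0,0]
}}

```text
time: 5.83
tool_pos: [0.5632, 0.2133, 0.1273]
tool_rot: [3.137, -0.002, 1.538]
contact_force: [-0.9, 1.8, -0.3]
opening: 0.0239
```

{"fn": "jog_arm", "kwargs": {
  "deltas": [-0.3,0.2,0,0,0,0,-0.6,0.4,0,0,0,0,-0.9,0.6,0,0,0,0,-1,0.8,0,0,0,0,-1,0.8,0,0,0,0]
}}

```text
time: 6.25
tool_pos: [0.459, 0.2955, 0.1264]
tool_rot: [-3.141, -0.001, 1.544]
contact_force: [0.5, -0.2, -0.8]
opening: 0.024
```

```bash
python3 - <<'E'
from h import *
o=robot.observe(); print(o['time'],o['tool_pos'],o['tool_rot'])
P,im=snap('scene','s3.png'); Q,jm=snap('top','t3.png')
a=cv2.resize(im[210:325,310:450],None,fx=4,fy=4,interpolation=cv2.INTER_CUBIC)
b=cv2.resize(jm[130:210,180:320],None,fx=4,fy=4,interpolation=cv2.INTER_CUBIC)[:140]
cv2.imwrite('pics/s3v.png',np.vstack([a,cv2.resize(jm[133:168,190:330],None,fx=4,fy=4,interpolation=cv2.INTER_CUBIC)]))
E
```

```text
6.25 [0.45903957 0.29554916 0.12636231] [-3.14106889e+00 -1.16127578e-03  1.54393989e+00]
```

View pics/s3v.png

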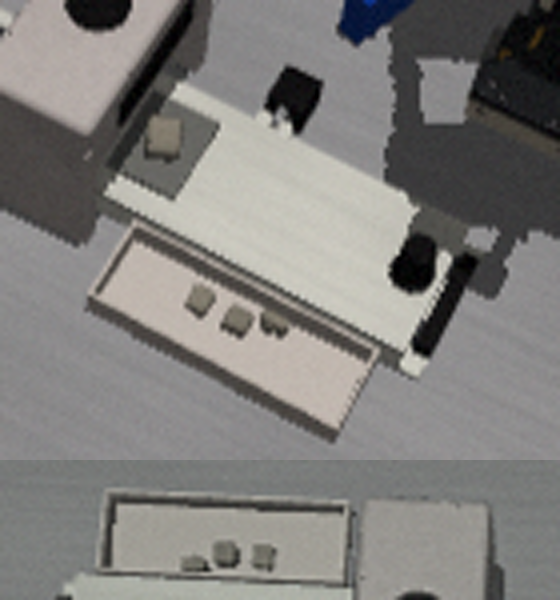

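```bash
python3 - <<'E'
from h import *
S,_=load('s3.png');T,_=load('t3.png')
for a,b in(((274,321),(195,562)),((237,319),(226,553)),((201,299),(264,556))):
    print(tri([ray(S,310+a[0]/4,210+a[1]/4),ray(T,190+b[0]/4,133+(b[1]-460)/4)]))
E
```

```text
[0.65598553 0.19423623 0.01127042]
[0.66525602 0.17118763 0.00735395]
[0.66377523 0.14214324 0.00623165]
```

All three chips lie on the trough floor, at z of about 6–11 mm. Next I put the scraper down.

{"fn": "jog_arm", "kwargs": {
  "deltas": [-0.3,0,-0.2,0,0,0,-0.6,0,-0.4,0,0,0,-0.65,0,-0.6,0,0,0,-0.65,0,-0.8,0,0,0,-0.65,0,-0.84,0,0,0]
}}

```text
time: 6.77
tool_pos: [0.3961, 0.291, 0.0394]
tool_rot: [-3.138, 0.002, 1.539]
contact_force: [-1.0, -0.6, -0.9]
opening: 0.0235
```

{"fn": "jog_arm", "kwargs": {
  "deltas": [0,0,0,0,0,0,0,0,-0.02,0,0,0,0,0,-0.02,0,0,0]
}}

```text
time: 7.02
tool_pos: [0.3984, 0.2926, 0.0405]
tool_rot: [3.14, -0.001, 1.539]
contact_force: [-0.8, -0.0, -0.7]
opening: 0.0235
```

Lower the last 1.5 mm until contact, then release.

{"fn": "jog_arm", "kwargs": {
  "deltas": [0,0,-0.015,0,0,0,0,0,-0.015,0,0,0,0,0,-0.015,0,0,0]
}}

```text
time: 7.27
tool_pos: [0.3982, 0.2929, 0.0391]
tool_rot: [3.139, -0.001, 1.54]
contact_force: [0.6, -0.3, 2.4]
opening: 0.0234
```

{"fn": "jog_arm", "kwargs": {
  "deltas": [0,0,0,0,0,0,0,0,0,0,0,0,0,0,0,0,0,0,0,0,0,0,0,0,0,0,0,0,0,0],
  "claw": 0.6
}}

```text
time: 7.68
tool_pos: [0.397, 0.2926, 0.0382]
tool_rot: [-3.141, 0.0, 1.54]
contact_force: [-0.8, 0.1, -0.3]
opening: 0.0519
```

{"fn": "jog_arm", "kwargs": {
  "deltas": [0,0,0.2,0,0,0,0,0,0.5,0,0,0,0,0,0.8,0,0,0,0,0,1,0,0,0,0,0,1,0,0,0]
}}

```text
time: 8.1
tool_pos: [0.3992, 0.2938, 0.1423]
tool_rot: [3.135, -0.004, 1.54]
contact_force: [-0.3, 0.3, -0.0]
opening: 0.0551
```

{"fn": "jog_arm", "kwargs": {
  "deltas": [0.25,-0.06,0,0,0,0,0.5,-0.12,0,0,0,0,0.75,-0.2,0,0,0,0,1,-0.3,0,0,0,0,1,-0.3,0,0,0,0]
}}

```text
time: 8.52
tool_pos: [0.5009, 0.2608, 0.1372]
tool_rot: [3.14, 0.0, 1.538]
contact_force: [-0.0, -0.3, -0.2]
opening: 0.055
```

{"fn": "jog_arm", "kwargs": {
  "deltas": [0.25,0,0,0,0,0,0.5,0,0,0,0,0,0.75,0,0,0,0,0,0.87,0,0,0,0,0,0.87,0,0,0,0,0]
}}

```text
time: 8.93
tool_pos: [0.5856, 0.2622, 0.1367]
tool_rot: [-3.141, 0.0, 1.539]
contact_force: [-1.0, -0.2, 0.8]
opening: 0.0551
```

```bash
python3 - <<'E'
from h import *
o=robot.observe(); print(o['time'],o['tool_pos'],o['tool_rot'])
P,im=snap('wrist','w4.png')
m=(im.max(2)<70).astype(np.uint8)
for X in((.586,.2635,.07),(.586,.2635,.03)):
    x=np.array(P['R'])@X+P['t'];th=np.arctan2(np.hypot(x[0],x[1]),x[2]);r=th*P['fx'];n=np.hypot(x[0],x[1]);print(P['cx']+r*x[0]/n,P['cy']+r*x[1]/n)
cv2.imwrite('pics/w4v.png',cv2.resize(im[:330],(800,412)))
E
```

```text
8.9333 [0.58560641 0.26219617 0.13666252] [-3.14123599e+00  3.50680849e-04  1.53889913e+00]
316.53529379845696 214.9998800321991
316.47199518038343 200.51157440344346
```

View pics/w4v.png

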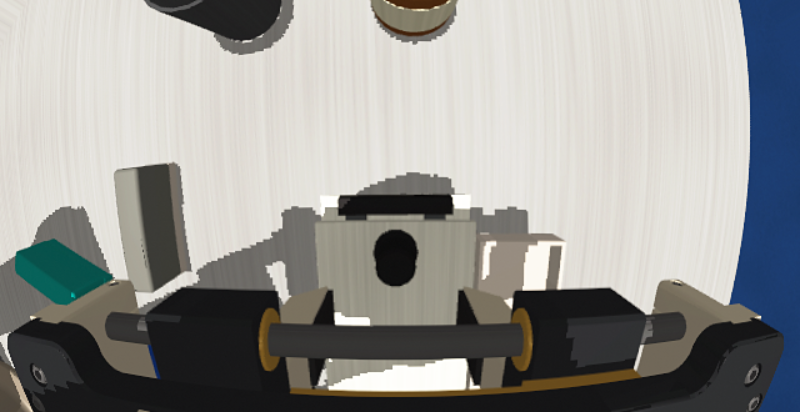

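{"fn": "jog_arm", "kwargs": {
  "deltas": [0,0.01,-0.25,0,0,0,0,0.01,-0.5,0,0,0,0,0.01,-0.7,0,0,0,0,0.01,-0.8,0,0,0,0,0.01,-0.81,0,0,0]
}}

```text
time: 9.4
tool_pos: [0.5815, 0.2634, 0.0546]
tool_rot: [-3.136, 0.002, 1.541]
contact_force: [0.4, -1.2, -0.2]
opening: 0.055
```

{"fn": "jog_arm", "kwargs": {
  "deltas": [0,0,0,0,0,0,0,0,0,0,0,0,0,0,0,0,0,0,0,0,0,0,0,0,0,0,0,0,0,0],
  "claw": 0,
  "newtons": 40
}}

```text
time: 9.82
tool_pos: [0.5846, 0.2637, 0.0582]
tool_rot: [3.14, -0.0, 1.54]
contact_force: [-0.0, 0.1, -0.3]
opening: 0.0265
```

{"fn": "jog_arm", "kwargs": {
  "deltas": [0,0,0,0,0,0,0,0,0,0,0,0,0,0,0,0,0,0]
}}

```text
time: 10.07
tool_pos: [0.5856, 0.2638, 0.0582]
tool_rot: [3.138, -0.001, 1.54]
contact_force: [6.1, -0.4, 1.6]
opening: 0.0227
```

{"fn": "jog_arm", "kwargs": {
  "deltas": [0,-0.05,0,0,0,0,-0.005,-0.12,0,0,0,0,-0.008,-0.22,0,0,0,0,-0.01,-0.34,0,0,0,0,-0.014,-0.46,0,0,0,0]
}}

```text
time: 10.48
tool_pos: [0.5845, 0.218, 0.0582]
tool_rot: [3.137, -0.002, 1.54]
contact_force: [6.6, 2.6, 0.4]
opening: 0.023
```

{"fn": "jog_arm", "kwargs": {
  "deltas": [-0.004,-0.12,0,0,0,0,-0.007,-0.24,0,0,0,0,-0.01,-0.36,0,0,0,0,-0.014,-0.48,0,0,0,0,-0.018,-0.6,0,0,0,0]
}}

```text
time: 10.9
tool_pos: [0.583, 0.1577, 0.0582]
tool_rot: [3.136, -0.002, 1.54]
contact_force: [7.5, 2.5, -0.3]
opening: 0.0233
```

{"fn": "jog_arm", "kwargs": {
  "deltas": [-0.004,-0.12,0,0,0,0,-0.007,-0.24,0,0,0,0,-0.01,-0.36,0,0,0,0,-0.014,-0.46,0,0,0,0,-0.014,-0.48,0,0,0,0]
}}

```text
time: 11.32
tool_pos: [0.5818, 0.1084, 0.0582]
tool_rot: [3.136, -0.0, 1.539]
contact_force: [8.1, 1.2, -0.2]
opening: 0.0236
```

```bash
python3 - <<'E'
from h import *
P,im=snap('scene','s5.png')
cv2.imwrite('pics/s5v.png',cv2.resize(im[150:325,220:450],None,fx=3.4,fy=3.4,interpolation=cv2.INTER_CUBIC))
E
```

```text
(no output)
```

View pics/s5v.png

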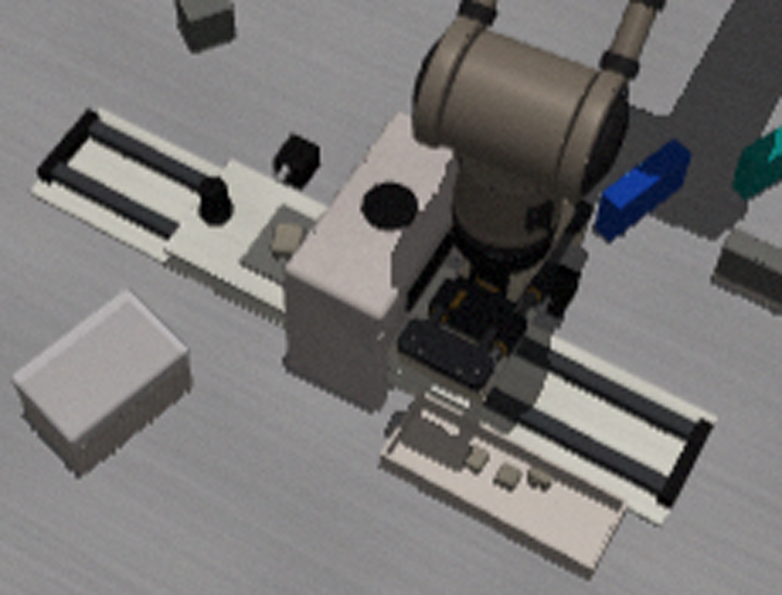

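{"fn": "jog_arm", "kwargs": {
  "deltas": [0,0,0,0,0,0,0,0,0,0,0,0,0,0,0,0,0,0,0,0,0,0,0,0],
  "claw": 0.6
}}

```text
time: 11.7
tool_pos: [0.5788, 0.1098, 0.0569]
tool_rot: [-3.14, 0.0, 1.54]
contact_force: [-0.3, 0.5, 0.1]
opening: 0.0451
```

{"fn": "jog_arm", "kwargs": {
  "deltas": [0,0,0.2,0,0,0,0,0,0.5,0,0,0,0,0,0.8,0,0,0,0,0,1,0,0,0,0,0,1,0,0,0]
}}

```text
time: 12.12
tool_pos: [0.5815, 0.1101, 0.162]
tool_rot: [3.134, -0.001, 1.541]
contact_force: [0.4, -0.1, 0.0]
opening: 0.055
```

{"fn": "jog_arm", "kwargs": {
  "deltas": [0,0,0.3,0,0,0,0,0,0.6,0,0,0,0,0,0.7,0,0,0,0,0,0.7,0,0,0]
}}

```text
time: 12.45
tool_pos: [0.5805, 0.1099, 0.2295]
tool_rot: [3.137, -0.0, 1.54]
contact_force: [-0.2, 1.2, -1.3]
opening: 0.0551
```

```bash
python3 - <<'E'
from h import *
S,_=load('s5.png'); print('knobR',onz(S,220+213/3.4,150+184/3.4,.07))
T,im=snap('top','t5.png'); 
print(proj(T,(.574,-.1615,.07)),proj(T,(.574,-.1615,.03)))
m=(im.max(2)<45).astype(np.uint8); u,v=map(int,proj(T,(.574,-.1615,.05))); 
n,l,st,ce=cv2.connectedComponentsWithStats(m[v-25:v+25,u-25:u+25]); print([(s.tolist(),c+[u-25,v-25]) for s,c in zip(st,ce)][1:])
print(robot.observe()['tool_pos'])
E
```

```text
knobR [ 0.5733393  -0.16094198  0.07      ]
(np.float64(354.3263530193305), np.float64(182.79055297374208)) (np.float64(353.27387592685386), np.float64(186.06000969146197))
[([22, 21, 9, 11, 74], array([353.7972973, 185.       ])), ([33, 22, 16, 1, 16], array([368.5, 181. ])), ([33, 40, 1, 1, 1], array([361., 199.])), ([35, 40, 15, 1, 15], array([370., 199.]))]
[0.57959093 0.10979194 0.22725375]
```

{"fn": "jog_arm", "kwargs": {
  "deltas": [0,-0.25,0,0,0,0,0,-0.5,0,0,0,0,-0.02,-0.75,0,0,0,0,-0.02,-1,0,0,0,0,-0.02,-1,0,0,0,0]
}}

```text
time: 12.92
tool_pos: [0.5765, 0.0058, 0.2244]
tool_rot: [-3.137, 0.001, 1.537]
contact_force: [-0.4, -0.9, -0.5]
opening: 0.0551
```

{"fn": "jog_arm", "kwargs": {
  "deltas": [-0.01,-0.25,0,0,0,0,-0.02,-0.5,0,0,0,0,-0.02,-0.75,0,0,0,0,-0.02,-1,0,0,0,0,-0.02,-1,0,0,0,0]
}}

```text
time: 13.33
tool_pos: [0.5747, -0.0936, 0.2247]
tool_rot: [-3.138, 0.001, 1.537]
contact_force: [-0.6, 0.8, -0.3]
opening: 0.0555
```

{"fn": "jog_arm", "kwargs": {
  "deltas": [-0.01,-0.25,0,0,0,0,-0.02,-0.5,0,0,0,0,-0.02,-0.7,0,0,0,0,-0.02,-0.71,0,0,0,0,-0.02,-0.71,0,0,0,0]
}}

```text
time: 13.75
tool_pos: [0.573, -0.161, 0.2254]
tool_rot: [-3.139, -0.002, 1.539]
contact_force: [0.1, 0.4, 0.3]
opening: 0.055
```

{"fn": "jog_arm", "kwargs": {
  "deltas": [0,0,-0.2,0,0,0,0,0,-0.5,0,0,0,0,0,-0.7,0,0,0,0,0,-0.8,0,0,0,0,0,-0.8,0,0,0]
}}

```text
time: 14.17
tool_pos: [0.5722, -0.1592, 0.1443]
tool_rot: [-3.136, -0.003, 1.541]
contact_force: [-0.5, -0.4, -0.3]
opening: 0.0548
```

```bash
python3 - <<'E'
from h import *
o=robot.observe(); print(o['time'],o['tool_pos'],o['tool_rot'])
P,im=snap('wrist','w6.png')
for X in((.574,-.161,.07),(.574,-.161,.03)):
    x=np.array(P['R'])@X+P['t'];th=np.arctan2(np.hypot(x[0],x[1]),x[2]);r=th*P['fx'];n=np.hypot(x[0],x[1]);print((P['cx']+r*x[0]/n)*1.25,(P['cy']+r*x[1]/n)*1.25)
cv2.imwrite('pics/w6v.png',cv2.resize(im[:330],(800,412)))
E
```

```text
14.1667 [ 0.57220886 -0.15921277  0.14430663] [-3.13623045e+00 -2.60057795e-03  1.54137613e+00]
398.79346371070716 270.0096897654748
398.5633777718473 252.43140030170247
```

View pics/w6v.png

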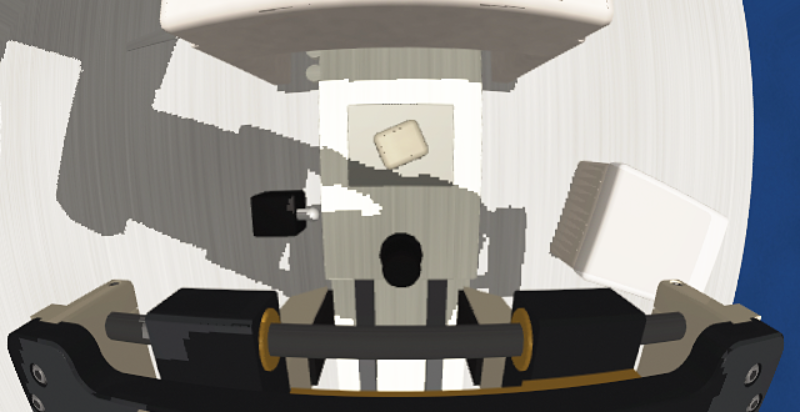

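```bash
python3 - <<'E'
from h import *
P,_=load('w6.png')
f=lambda u,v,z:onz(P,u*.8,v*.8,z,True)
a=f(313,213,.026);b=f(315,51,.03);c=f(315,73,.03);print(a,b,c,(b+c)/2-a, 'knobR',f(401,265,.07))
E
```

```text
[ 0.51452227 -0.13168378  0.026     ] [ 0.5214277  -0.01830588  0.03      ] [ 0.52117744 -0.03419405  0.03      ] [0.0067803  0.10543381 0.004     ] knobR [ 0.57540043 -0.15788884  0.07      ]
```

{"fn": "jog_arm", "kwargs": {
  "deltas": [0,-0.01,-0.25,0,0,0,0,-0.02,-0.5,0,0,0,0,-0.02,-0.7,0,0,0,0,-0.02,-0.86,0,0,0,0,-0.02,-0.86,0,0,0]
}}

```text
time: 14.63
tool_pos: [0.5727, -0.1624, 0.0595]
tool_rot: [-3.139, -0.001, 1.54]
contact_force: [0.0, 0.3, -0.4]
opening: 0.055
```

{"fn": "jog_arm", "kwargs": {
  "deltas": [0,0,0,0,0,0,0,0,0,0,0,0,0,0,0,0,0,0,0,0,0,0,0,0,0,0,0,0,0,0],
  "claw": 0,
  "newtons": 40
}}

```text
time: 15.05
tool_pos: [0.5741, -0.1635, 0.0623]
tool_rot: [3.14, 0.001, 1.54]
contact_force: [-0.2, -0.2, 0.4]
opening: 0.0262
```

{"fn": "jog_arm", "kwargs": {
  "deltas": [0,0,0,0,0,0,0,0,0,0,0,0,0,0,0,0,0,0]
}}

```text
time: 15.3
tool_pos: [0.5753, -0.1637, 0.0624]
tool_rot: [3.137, 0.001, 1.54]
contact_force: [4.8, 0.4, 1.8]
opening: 0.0229
```

{"fn": "jog_arm", "kwargs": {
  "deltas": [-0.002,-0.08,0,0,0,0,-0.006,-0.2,0,0,0,0,-0.01,-0.32,0,0,0,0,-0.014,-0.44,0,0,0,0,-0.017,-0.56,0,0,0,0]
}}

```text
time: 15.72
tool_pos: [0.5738, -0.2198, 0.0623]
tool_rot: [3.137, 0.001, 1.54]
contact_force: [7.3, 2.7, 0.5]
opening: 0.023
```

{"fn": "jog_arm", "kwargs": {
  "deltas": [-0.003,-0.1,0,0,0,0,-0.007,-0.22,0,0,0,0,-0.008,-0.26,0,0,0,0]
}}

```text
time: 15.97
tool_pos: [0.5732, -0.2471, 0.0624]
tool_rot: [3.136, 0.002, 1.539]
contact_force: [8.8, 2.4, 1.4]
opening: 0.023
```

{"fn": "jog_arm", "kwargs": {
  "deltas": [-0.001,-0.03,0,0,0,0,-0.002,-0.05,0,0,0,0]
}}

```text
time: 16.13
tool_pos: [0.5731, -0.251, 0.0624]
tool_rot: [3.136, 0.001, 1.539]
contact_force: [7.6, 1.9, 1.5]
opening: 0.0229
```

{"fn": "jog_arm", "kwargs": {
  "deltas": [-0.001,-0.03,0,0,0,0,-0.001,-0.03,0,0,0,0]
}}

```text
time: 16.3
tool_pos: [0.573, -0.253, 0.0623]
tool_rot: [3.136, -0.0, 1.54]
contact_force: [8.3, 3.0, 1.0]
opening: 0.0226
```

{"fn": "jog_arm", "kwargs": {
  "deltas": [-0.001,-0.03,0,0,0,0,-0.001,-0.03,0,0,0,0]
}}

```text
time: 16.47
tool_pos: [0.573, -0.255, 0.0623]
tool_rot: [3.137, -0.001, 1.54]
contact_force: [9.0, 7.3, 2.7]
opening: 0.0228
```

{"fn": "jog_arm", "kwargs": {
  "deltas": [-0.001,-0.03,0,0,0,0,-0.001,-0.03,0,0,0,0]
}}

```text
time: 16.63
tool_pos: [0.5729, -0.2588, 0.0623]
tool_rot: [3.136, 0.0, 1.54]
contact_force: [8.2, 4.1, 1.4]
opening: 0.023
```

{"fn": "jog_arm", "kwargs": {
  "deltas": [-0.001,-0.03,0,0,0,0,-0.001,-0.03,0,0,0,0]
}}

```text
time: 16.8
tool_pos: [0.5728, -0.2626, 0.0624]
tool_rot: [3.136, 0.001, 1.54]
contact_force: [8.2, 0.1, 1.3]
opening: 0.0231
```

{"fn": "jog_arm", "kwargs": {
  "deltas": [-0.001,-0.03,0,0,0,0,-0.001,-0.03,0,0,0,0]
}}

```text
time: 16.97
tool_pos: [0.5727, -0.2663, 0.0624]
tool_rot: [3.136, 0.002, 1.54]
contact_force: [8.9, -1.8, -0.6]
opening: 0.0233
```

{"fn": "jog_arm", "kwargs": {
  "deltas": [-0.001,-0.03,0,0,0,0,-0.001,-0.03,0,0,0,0]
}}

```text
time: 17.13
tool_pos: [0.5726, -0.2703, 0.0624]
tool_rot: [3.136, 0.004, 1.54]
contact_force: [8.1, -5.5, -3.0]
opening: 0.0229
```

{"fn": "jog_arm", "kwargs": {
  "deltas": [0,-0.015,0,0,0,0,0,-0.015,0,0,0,0]
}}

```text
time: 17.3
tool_pos: [0.5726, -0.271, 0.0624]
tool_rot: [3.136, 0.002, 1.54]
contact_force: [8.5, -1.6, 0.1]
opening: 0.0227
```

{"fn": "jog_arm", "kwargs": {
  "deltas": [0,0,0,0,0,0,0,0,0,0,0,0,0,0,0,0,0,0,0,0,0,0,0,0,0,0,0,0,0,0],
  "claw": 0.6
}}

```text
time: 17.72
tool_pos: [0.5699, -0.2697, 0.061]
tool_rot: [-3.141, -0.0, 1.54]
contact_force: [-0.1, -0.5, -0.2]
opening: 0.0515
```

{"fn": "jog_arm", "kwargs": {
  "deltas": [0,0,0.2,0,0,0,0,0,0.5,0,0,0,0,0,0.8,0,0,0,0,0,1,0,0,0,0,0,1,0,0,0]
}}

```text
time: 18.13
tool_pos: [0.5722, -0.2711, 0.1665]
tool_rot: [3.134, 0.004, 1.54]
contact_force: [0.4, 0.0, 0.3]
opening: 0.0549
```

{"fn": "jog_arm", "kwargs": {
  "deltas": [-0.2,-0.2,0.3,0,0,0,-0.4,-0.3,0.4,0,0,0,-0.6,-0.4,0.5,0,0,0,-0.8,-0.5,0.6,0,0,0,-1,-0.6,0.6,0,0,0]
}}

```text
time: 18.55
tool_pos: [0.4697, -0.3305, 0.2226]
tool_rot: [3.14, 0.001, 1.54]
contact_force: [-0.0, -0.6, -0.1]
opening: 0.0553
```

```bash
python3 - <<'E'
from h import *
P,im=snap('scene','s7.png');T,jm=snap('top','t7.png')
a=cv2.resize(im[150:325,220:460],(720,525),interpolation=cv2.INTER_CUBIC)
b=jm[180:225,325:380]; b=cv2.resize(b,(220,180),interpolation=cv2.INTER_CUBIC); a[:180,500:]=b
cv2.imwrite('pics/f.png',a)
E
```

```text
(no output)
```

View pics/f.png

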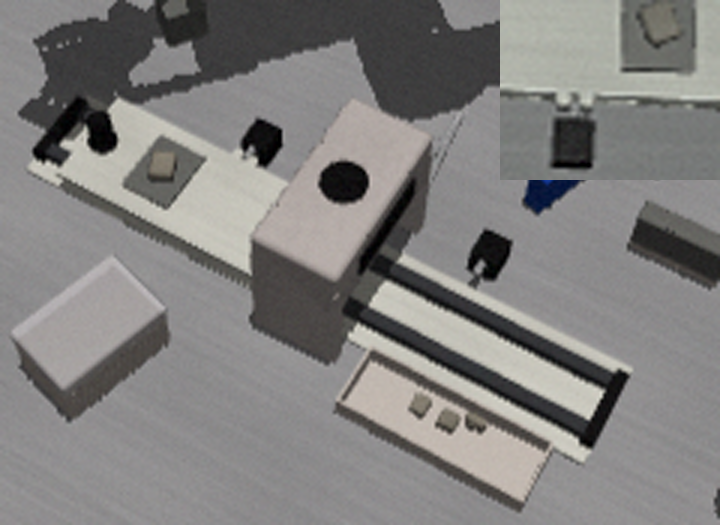

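The inset shows the ball (574,100) sitting between the two bumps (562,100) and (587,100), so the carrier is home. The scraper stands on the bench and the chips are still in the trough.

```bash
python3 -c "
from cell import robot
print(robot.hand_in()); print(robot.observe()['time'])"
```

```text
the job is handed in; nothing more can be done
None
the job is handed in; nothing more can be done
```

I swept the three chips into the waste trough with the grey scraper and stood the scraper back on the bench near where it started, clear of the rail. I then pushed the carrier about 155 mm by the left knob and drew it about 107 mm by the right knob, onto the next station's spring ball. The job was handed in at about 19 s; the hand-in reports no verdict.

- **Chips:** two-view measurement after the sweep put all three on the trough floor, 6–11 mm above the bench. They look unmoved in the last picture.
- **Carrier:** the last top view shows the ball between the two bumps. The force along the rail rose to about +7 N, fell through zero, then drew forward at about −5 N, as it should when crossing the first crest.
- **Travel:** the travel comes to about 0.262 m, against about 0.26 m between the two station blocks in the first pictures.
- **Bridge and bystanders:** measured forces stayed below about 10 N and no bump on the bridge showed. I did not measure the bystanders again at the end; the arm did not go near them.
- **Failures:** no check failed or disagreed.

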